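# Set the desk light's dimmer

### The arm

A 7-joint arm with a two-finger parallel gripper is mounted at the origin on the work surface; the furniture and walls round the work are solid. World frame = base frame: x ahead of the robot, y to its left, z up, the work surface at z = 0. Lengths are in mm, angles in degrees, forces in N, time in s.
With the tool pointing down it reaches from about 400 to 850 mm from the base axis. Payload 10.4 kg.
Tool frame: the origin (TCP) lies midway between the tips of the shut fingers; the grasp point (between the pads) lies 19 mm behind it; z points along the fingers, y is the line along which they close (so a half turn about z gives the same grasp; the last joint's range is limited). The gripper opens to 87 mm and grips with 3 to 60 N. Pads are 19 mm wide; open, the fingers measure 117 mm over their backs; the gripper's body (75 mm by 190 mm) begins 51 mm behind the grasp point.
Start: joints at [71.643, 19.034, -3.707, 83.658, 1.238, 77.344, -5.071], TCP at [183.408, -597.506, 222.576] pointing down, gripper open.
Joint ranges: [-148.97, 148.97], [-28.65, 121.19], [-84.17, 76.75], [9.2, 138.47], [-72.65, 252.65], [3.7, 117.97], [-149.18, 149.18]. Speed limits (degrees/s): [127.2, 127.2, 159.86, 159.86, 180, 180, 180].

### API

Orientations are given as [roll, pitch, yaw] about the fixed x, y, z axes, in that order (R = Rz(yaw) Ry(pitch) Rx(roll)).
In Python, from cell import ctrl gives the robot as it stands.
- The arm moves only by the tool move_arm, never from a script. Its argument "deltas" is a list of rows, each an object of numbers: "tx", "ty", "tz": the shift along the tool's x, y, z in units of 80 cm (1.0 is 80 cm); "wx", "wy", "wz": the turn, a rotation vector about the tool's x, y, z in units of pi rad (1.0 is pi rad); "claw": the gripper's target within -1 to 1 (shut at 1, half-way at 0, fully open at -1). A call has 1 to 20 rows; each row is the pose to reach, as a shift and turn from the pose commanded when the call began, along the tool's axes at that moment, turning the shorter way round; what a row does not reach only later rows make up. A row lasts 1/10 s, in which the tool goes at most 50 mm and 8.59 degrees, less where a joint would pass 70% of its speed; a pose out of reach is approached as far as the arm can. A call with a number of a shift or a turn outside -1 to 1 is refused whole. A call with a gripper value outside its range is refused whole. The fingers move at their own pace and stop on an object; "squeeze" is the grip in N (left out, the last holds). Time passes only in rows, so rows that repeat a pose let the fingers close. It gives the time, the measured TCP pose, the force, the opening and the grip force at its end, in the units of the state.
- ctrl.observe(): the state, without advancing time (a new reading comes with each control period).
- ctrl.snapshot(name): name is "scene" or "top"; returns (picture, depth): 480x640x3 uint8, blue, green, red; 480x640 float32, mm along the optical axis (not along the pixel's ray), 0 where there is no reading.
- ctrl.camera_info(name): a dict with "mtx" (3x3 intrinsics, pixels), "D" ([k1, k2, p1, p2, k3] as OpenCV has them; the pictures are not rectified), "extrinsics" (4x4, takes a point from world to camera coordinates). Camera axes: x right, y up, looking along -z (the intrinsics and any distortion apply to the point x, -y, -z); pixel columns grow to the right and rows downward; lengths in mm; the calibration is good to about 2 mm. A picture is of the moment at which its call begins. camera_info takes no time and is no camera call.
- ctrl.finish_job(): hands the job in; it is judged then, once.
The state is a dict: "time_s": time; "joints": joint angles; "qd": joint speeds; "effort": joint torques, N m; "tcp_pos": TCP position; "ee_rot": TCP orientation; "contact_force": force on the tool from outside, world axes, zero at the start; "torque": the same for the moment, N m; "grip_width": opening from 0.0 (shut) to 1.0 (fully open); "grasp_force": force on a finger pad.
Only numpy, scipy, OpenCV 4.12 (cv2) and the standard library are available. Lean on these libraries where they do the work, as an engineer would, in place of code of your own. Each camera call takes 0.05 s, during which the arm holds its last target. There are 200 camera calls.

### The job

Someone left a toy duck standing on the desk light's dimmer box. Lift the duck off and stand it upright on the bare desk, slide the fader along its track until the line on the fader is level with the point of the metal clip on the edge of the box, and then press the round power button at the end of the box fully down and let it come up again. Do not shift the clip or disturb the mug.

Things in the scene. Friction and masses are not known exactly. Their poses are not given: they have to be found in the camera images.
- duck: Toy duck, 46 mm long (its x; beak at -x, tail at +x), 30 mm wide (its y), 50 mm tall, 20 to 45 g. Origin: centre of its underside, z up. It stands loose on the dimmer's deck over the track, between fader cap and power button, tail 0.3 to 0.9 rad left of the dimmer's +x. Grasp across its 30 mm body (its y) 5 to 23 mm above its underside. At the end it stands on the desk itself (z = 0), anywhere.
- dimmer: Flat grey box fixed to the desk, 70 mm (its x) by 180 mm (its y), top (deck) 26 mm above the desk. Origin: centre of its underside, z up. The fader's track runs along its y at x = 0: the cap's middle travels from y = -50 to +30 mm; 33 mm of bare deck lie behind the cap at its lowest place. The desk is bare on the robot's side of the box; the desk's right edge is at about world y = -0.25.
- fader (a joint): Position of the fader cap along the track, 0 to 0.08 m, growing toward the dimmer's +y (dimmer y of its middle = value - 0.05). The cap starts between 0 and 8 mm. It stays where it is left; it takes about 2 N to push, plus 8 N per m/s (it does not coast noticeably).
- fader_mark (a point): Point on the white line across the middle of the black fader cap, at the top of the cap, 18 mm above the deck. The cap is 36 mm long across the track (the dimmer's x), 14 mm along it (the dimmer's y) and stands from 2 mm to 18 mm above the deck; push on its flat -y or +y side. Axes as the dimmer's.
- clip (a joint): Position of the clip along the same scale as fader (equal values = line and point level), 35 to 75 mm. It holds by friction (25 N); it must not be shifted.
- clip_tip (a point): The point of the small metal level clip that sits on the dimmer's +x long edge: a flat 10 mm wide tab about 3.5 mm high on the deck, whose point aims at the track and ends 24 mm from the track's middle. The fader passes it freely. Axes as the dimmer's.
- power (a joint): Travel of the power button: 0 up, 0.005 m fully down, against a spring (about 4 N fully down). It comes up again when let go.
- power_top (a point): Middle of the top of the round black power button, 22 mm in diameter, on the deck at dimmer x = 0, y = +68 mm. Its top stands 8.5 mm above the deck; it is pressed straight down by 5 mm.
- mug: White dotted mug, 82 mm across, 91 mm tall, standing loose on the desk to the left of the dimmer. Origin: centre of its underside. Leave it alone.
- keyboard: Keyboard fixed beyond the dimmer, 22 mm high, x 0.49 to 0.94, y -0.13 to 0. Also fixed: a small monitor left of the robot, a panel from (0.06, 0.10) to (0.02, 0.46), 227 mm high. A shoulder that juts out to the left strikes it when the base turns to the front (first joint that starts at -1.33: keep it under -0.93); work from the right, tool leaning up to 65 degrees, fingers ahead and left.
There are look-alikes about, which are no part of the job. Leave any pink look-alike of the duck alone.

How it is judged:
By the outcome, as a careful person would: the job done as asked, in the order asked, and still so for the second after the job is handed in, with the robot touching nothing.
It also fails if it takes over 45 s, if anything falls off the work surface, if the arm or the gripper's body presses on something with over 40 N, if the wrist force passes 120 N, or if a joint passes its speed limit or range.

## Working session

There is one attempt and no reset: what is moved stays moved. The work goes in short steps, Python scripts to look and compute and a tool call to move; the robot and the scene stay as the last step left them, time stands still between calls to the robot, and variables do not carry over. Pictures are saved under pics/ and viewed, at most 10 in all, crops included, and the job is handed in when it is done.

Besides the shell and the picture viewer there is one more tool, called after "Call:" in YAML: its name, and indented under it one key for each argument. move_arm: Moves the arm, as the interface text tells. Its arguments: {"type":"object","properties":{"deltas":{"type":"array"},"squeeze":{"type":"number"}},"required":["deltas"]}

```bash
mkdir -p pics; ls
cat > h.py <<'E'
import numpy as np, cv2
from cell import ctrl
def snap(n):
    p,d=ctrl.snapshot(n); np.savez(f'pics/{n}.npz',p=p,d=d); return p,d
def ray(n,uv,z):
    c=ctrl.camera_info(n); K=np.array(c['mtx'],float);D=np.array(c['D'],float);E=np.array(c['extrinsics'],float)
    q=cv2.undistortPoints(np.array(uv,float).reshape(-1,1,2),K,D).reshape(-1,2)
    R,t=E[:3,:3],E[:3,3]; o=-R.T@t
    d=np.c_[q[:,0],-q[:,1],-np.ones(len(q))]@R
    s=(np.asarray(z)-o[2])/d[:,2]
    return o+d*s[:,None]
def world(n,uv,depth):
    c=ctrl.camera_info(n); K=np.array(c['mtx'],float);D=np.array(c['D'],float);E=np.array(c['extrinsics'],float)
    q=cv2.undistortPoints(np.array(uv,float).reshape(-1,1,2),K,D).reshape(-1,2)
    P=np.c_[q[:,0],-q[:,1],-np.ones(len(q))]*np.asarray(depth).reshape(-1,1)
    return (P-E[:3,3])@E[:3,:3]
E
python3 - <<'E'
from h import *
for n in('scene','top'):
    p,d=snap(n); cv2.imwrite(f'pics/{n}0.png',p)
    c=ctrl.camera_info(n);E=np.array(c['extrinsics']);print(n,c['mtx'],c['D'],-E[:3,:3].T@E[:3,3])
print(ctrl.observe())
E
```

```text
pics
scene [[449.9390563    0.         313.08206366]
 [  0.         449.9390563  232.71565143]
 [  0.           0.           1.        ]] [-0.0153255  0.         0.         0.         0.       ] [128.73333866 440.7670617  615.67659213]
top [[549.55254443   0.         317.16266382]
 [  0.         549.55254443 235.3154245 ]
 [  0.           0.           1.        ]] [-0.02488686  0.          0.          0.          0.        ] [408.25269682 -42.37694405 900.72124891]
{'time_s': 0.1, 'joints': array([71.64392478, 19.06811396, -3.70804338, 83.70095068,  1.23756607,
       77.34346147, -5.06955587]), 'qd': array([-0.06696986, -0.20492752,  0.05237327, -0.0222474 ,  0.03153   ,
        0.03451901,  0.05367772]), 'effort': array([ 3.86816509e-04, -6.24546289e+01,  2.41865386e-02, -3.90716422e+01,
       -6.12772023e-02,  3.66655912e-02,  2.62249239e-05]), 'tcp_pos': array([ 183.27556214, -597.16118503,  221.83817855]), 'ee_rot': array([-1.79927383e+02,  2.94104308e-03,  1.70643603e+01]), 'contact_force': array([-0.36805264, -0.33390633, -0.17790393]), 'torque': array([ 0.05008657,  0.05158132, -0.02927334]), 'grasp_force': 0.0, 'grip_width': 1.0040962890441691}
```

View pics/scene0.png

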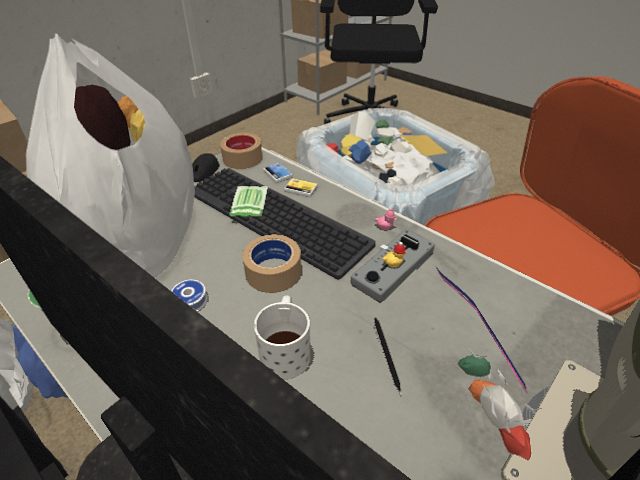

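View pics/top0.png

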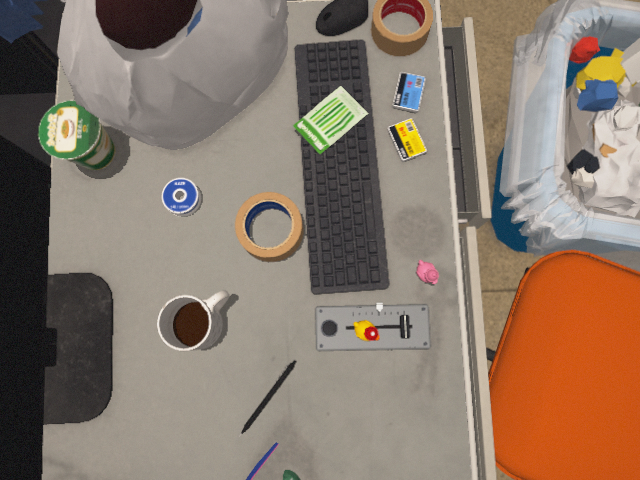

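Scene shows the yellow duck on the dimmer at (394,257) and the pink one at (386,220). In the top view: dimmer centred at about (373,328), power button (329,328), fader cap (405,327), clip (379,307), mug (190,322).
Candidates for the duck are the yellow one with a red head at top (367,330), which stands on the deck, and the pink look-alike at top (427,272) on the desk. I choose the yellow one and check it in a crop.

Run:
```python
from h import *
z=np.load('pics/top.npz');p,d=z['p'],z['d']
c=cv2.resize(p[298:358,308:438],None,fx=6,fy=6,interpolation=cv2.INTER_CUBIC);cv2.imwrite('pics/c1.png',c)
# box by depth: deck height ~26
vv,uu=np.mgrid[295:360,305:445]
uv=np.c_[uu.ravel(),vv.ravel()];W=world('top',uv,d[vv,uu].ravel())
m=(abs(W[:,2]-26)<6); M=np.zeros(p.shape[:2],np.uint8);M[uv[m,1],uv[m,0]]=255
M=cv2.morphologyEx(M,cv2.MORPH_OPEN,np.ones((3,3)))
cs=max(cv2.findContours(M,0,2)[0],key=cv2.contourArea)
r=cv2.minAreaRect(cs);b=cv2.boxPoints(r);print(b);B=ray('top',b,26);print(B.round(1),B.mean(0),[np.linalg.norm(B[i]-B[i-1]) for i in range(4)])
k=(W[:,2]>40)
hsv=cv2.cvtColor(p,cv2.COLOR_BGR2HSV)[vv,uu].reshape(-1,3)
y=(hsv[:,1]>120)&(hsv[:,2]>80)
print('duck',W[y].min(0),W[y].max(0),np.median(W[y],0))
red=y&((hsv[:,0]<10)|(hsv[:,0]>170));ye=y&(hsv[:,0]>18)&(hsv[:,0]<35)
for n,q in(('red',red),('yel',ye)):print(n,q.sum(),uv[q].mean(0),W[q].mean(0).round(1))
```

```text
[[314.86386 304.1058 ]
 [428.51974 302.1462 ]
 [429.32596 348.90817]
 [315.67007 350.86777]]
[[ 471.4  -20.4   26. ]
 [ 468.8 -200.    26. ]
 [ 396.5 -196.4   26. ]
 [ 398.7  -19.6   26. ]] [ 433.84089745 -109.12065041   26.        ] [np.float64(72.65279688850474), np.float64(179.62314114143618), np.float64(72.4791262641852), np.float64(176.83482054075532)]
duck [ 408.25269682 -117.14357673   23.69171653] [444.03074092 -42.37694405 900.72124891] [427.13633606 -96.72185302  47.53762564]
red 142 [371.14788732 333.28169014] [ 422.5 -104.4   65. ]
yel 226 [361.30088496 328.28761062] [430.6 -90.5  55.9]
```

View pics/c1.png

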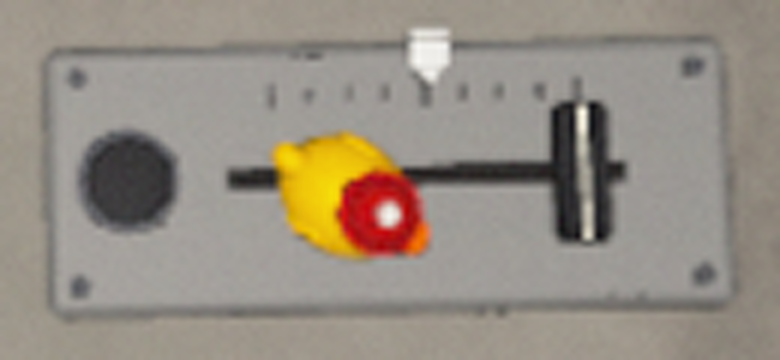

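The crop confirms the yellow duck with a red head over the track: tail at crop (283,153), beak at (428,240). The clip point is at (430,83), the line on the cap runs (580,103)–(590,240), and the button is centred at (128,180).

```bash
cat >> h.py <<'E'
def dimmer():
    # from deck corners in crop coordinates of first picture
    f=lambda x,y:(308+(x+.5)/6-.5,298+(y+.5)/6-.5)
    B=ray('top',[f(50,52),f(718,40),f(735,300),f(55,318)],26)
    c=B.mean(0); yd=(B[0]+B[3]-B[1]-B[2])[:2]; yd/=np.linalg.norm(yd); xd=np.array([yd[1],-yd[0]])
    return c[:2],xd,yd,B
def todim(P):
    c,xd,yd,_=dimmer(); q=np.atleast_2d(P)[:,:2]-c; return np.c_[q@xd,q@yd]
E
python3 - <<'E'
from h import *
f=lambda x,y:(308+(x+.5)/6-.5,298+(y+.5)/6-.5)
c,xd,yd,B=dimmer();print(c,xd,yd);print(B.round(1))
for n,(x,y),z in[('btn',(128,180),34.5),('clip',(430,83),29.5),('lineA',(580,103),44),('lineB',(590,240),44),('trackL',(228,180),26),('trackR',(625,170),26),('tail',(283,153),50),('beak',(428,240),60),('headtop',(387,213),76),('tail2',(283,153),45)]:
    P=ray('top',[f(x,y)],z);print(n,P.round(1),todim(P).round(1))
# scene duck, by depth
z=np.load('pics/scene.npz');p,d=z['p'],z['d']
vv,uu=np.mgrid[235:275,375:415];h=cv2.cvtColor(p,cv2.COLOR_BGR2HSV)[vv,uu].reshape(-1,3)
uv=np.c_[uu.ravel(),vv.ravel()];W1=world('scene',uv,d[vv,uu].ravel());y1=(h[:,1]>120)&(h[:,2]>80)&(W1[:,2]>28)&(W1[:,2]<85)
z=np.load('pics/top.npz');p,d=z['p'],z['d']
vv,uu=np.mgrid[312:345,345:390];h=cv2.cvtColor(p,cv2.COLOR_BGR2HSV)[vv,uu].reshape(-1,3)
uv=np.c_[uu.ravel(),vv.ravel()];W2=world('top',uv,d[vv,uu].ravel());y2=(h[:,1]>120)&(h[:,2]>80)&(W2[:,2]>28)&(W2[:,2]<85)
for n,Q in(('scene',W1[y1]),('top',W2[y2]),('both',np.r_[W1[y1],W2[y2]])):
    for lo,hi in((28,40),(40,52),(28,52),(55,85)):
        q=Q[(Q[:,2]>lo)&(Q[:,2]<hi)]
        if len(q)<8: continue
        r=cv2.minAreaRect(q[:,:2].astype(np.float32)); print(n,lo,hi,len(q),q.mean(0).round(1),'rect',np.round(r[0],1),np.round(r[1],1),round(r[2],1))
E
```

```text
[ 432.7662273  -109.71010299] [ 0.99996405 -0.00847943] [0.00847943 0.99996405]
[[ 467.9  -22.    26. ]
 [ 465.6 -197.8   26. ]
 [ 398.4 -197.8   26. ]
 [ 399.1  -21.3   26. ]]
btn [[433.7 -41.5  34.5]] [[ 0.4 68.3]]
clip [[ 456.6 -121.3   29.5]] [[ 23.9 -11.4]]
lineA [[ 449.5 -158.2   44. ]] [[ 17.1 -48.3]]
lineB [[ 414.8 -158.7   44. ]] [[-17.6 -49.1]]
trackL [[433.2 -67.6  26. ]] [[ 0.1 42.1]]
trackR [[ 432.6 -171.3   26. ]] [[  0.4 -61.6]]
tail [[438.9 -81.2  50. ]] [[ 5.9 28.6]]
beak [[ 415.9 -116.1   60. ]] [[-16.8  -6.5]]
headtop [[ 422.6 -104.9   76. ]] [[-10.2   4.7]]
tail2 [[439.1 -81.4  45. ]] [[ 6.  28.4]]
scene 28 40 40 [423.4 -88.3  36. ] rect [423.6 -89. ] [30.9 12. ] 37.4
scene 40 52 161 [428.3 -91.3  45.2] rect [427.5 -94.2] [39.2 25.5] 26.8
scene 28 52 201 [427.3 -90.7  43.4] rect [427.5 -94.1] [39.2 25.6] 26.8
scene 55 85 96 [ 422.6 -100.5   64. ] rect [ 422.7 -101.2] [20.5 13.9] 27.7
top 40 52 230 [429.9 -93.1  45.6] rect [427.  -98.7] [32.9 33.8] 9.0
top 28 52 237 [430.  -92.8  45.4] rect [427.3 -98.7] [32.9 34.4] 7.2
top 55 85 142 [ 422.3 -104.1   65.6] rect [ 422.3 -105.2] [19.9 19.3] 88.3
both 28 40 47 [424.9 -87.6  36.2] rect [425.4 -89.3] [31.1 15.2] 27.2
both 40 52 391 [429.2 -92.3  45.5] rect [428. -98.] [35.3 34.8] 9.2
both 28 52 438 [428.8 -91.8  44.5] rect [428. -98.] [35.3 34.8] 9.2
both 55 85 238 [ 422.4 -102.6   65. ] rect [ 423.6 -104.4] [22. 20.] 11.9
```

Call:
move_arm:
  deltas:
    - {"tx": 0.05, "tz": -0.06, "wy": 0.04, "claw": -0.4}
    - {"tx": 0.1, "tz": -0.1, "wy": 0.08, "claw": -0.4}
    - {"tx": 0.13, "tz": -0.1, "wy": 0.12, "claw": -0.4}
    - {"tx": 0.15, "tz": -0.1, "wy": 0.16, "claw": -0.4}
    - {"tx": 0.15, "tz": -0.1, "wy": 0.2, "claw": -0.4}
    - {"tx": 0.15, "tz": -0.1, "wy": 0.22, "claw": -0.4}
    - {"tx": 0.15, "tz": -0.1, "wy": 0.22, "claw": -0.4}

```text
invalid input
```

```bash
cat >> h.py <<'E'
from scipy.spatial.transform import Rotation as Ro
def ori(yaw,lean,spin=0): # tool leaning towards yaw; spin about tool z
    return Ro.from_euler('xyz',[180,0,yaw],degrees=True)*Ro.from_euler('y',lean,degrees=True)*Ro.from_euler('z',spin,degrees=True)
def plan(pos,R,frm=None):
    s=ctrl.observe(); R0=Ro.from_euler('xyz',s['ee_rot'],degrees=True) if frm is None else frm[1]; p0=s['tcp_pos'] if frm is None else np.array(frm[0])
    t=R0.inv().apply(np.array(pos)-p0)/800; w=(R0.inv()*R).as_rotvec()/np.pi
    print('t',t.round(4),'w',w.round(4),'rows>=',max(np.linalg.norm(t)*16,np.linalg.norm(w)*180/8.59).round(1))
E
python3 -c "
from h import *
plan((300,-420,250),ori(52,45)); plan((400,-140,150),ori(52,45),((300,-420,250),ori(52,45)))"
```

```text
t [ 0.2045 -0.1689 -0.035 ] w [ 0.0758  0.2419 -0.184 ] rows>= 6.6
t [ 0.1611 -0.117   0.3378] w [0. 0. 0.] rows>= 6.3
```

Call:
move_arm:
  deltas:
    - {"tx": 0.2045, "ty": -0.1689, "tz": -0.035, "wx": 0.0758, "wy": 0.2419, "wz": -0.184, "claw": -0.1}
    - {"tx": 0.2045, "ty": -0.1689, "tz": -0.035, "wx": 0.0758, "wy": 0.2419, "wz": -0.184, "claw": -0.1}
    - {"tx": 0.2045, "ty": -0.1689, "tz": -0.035, "wx": 0.0758, "wy": 0.2419, "wz": -0.184, "claw": -0.1}
    - {"tx": 0.2045, "ty": -0.1689, "tz": -0.035, "wx": 0.0758, "wy": 0.2419, "wz": -0.184, "claw": -0.1}
    - {"tx": 0.2045, "ty": -0.1689, "tz": -0.035, "wx": 0.0758, "wy": 0.2419, "wz": -0.184, "claw": -0.1}
    - {"tx": 0.2045, "ty": -0.1689, "tz": -0.035, "wx": 0.0758, "wy": 0.2419, "wz": -0.184, "claw": -0.1}
    - {"tx": 0.2045, "ty": -0.1689, "tz": -0.035, "wx": 0.0758, "wy": 0.2419, "wz": -0.184, "claw": -0.1}
    - {"tx": 0.2045, "ty": -0.1689, "tz": -0.035, "wx": 0.0758, "wy": 0.2419, "wz": -0.184, "claw": -0.1}
    - {"tx": 0.2045, "ty": -0.1689, "tz": -0.035, "wx": 0.0758, "wy": 0.2419, "wz": -0.184, "claw": -0.1}
    - {"tx": 0.2045, "ty": -0.1689, "tz": -0.035, "wx": 0.0758, "wy": 0.2419, "wz": -0.184, "claw": -0.1}
  squeeze: 8

```text
time_s: 1.1
tcp_pos: [300.7, -420.0, 251.2]
ee_rot: [179.9, -44.8, 52.1]
contact_force: [0.2, 0.3, 0.3]
grip_width: 0.552
grasp_force: 0.0
```

```bash
python3 -c "
from h import *
print(ctrl.observe()['joints'].round(1))
plan((345,-300,200),ori(52,45));plan((400,-140,140),ori(52,45),((345,-300,200),ori(52,45)))"
```

```text
[ 82.4  23.3 -13.   87.3 -32.2  95.4  35.7]
t [ 0.0629 -0.0489  0.1527] w [0.0004 0.0009 0.0003] rows>= 2.8
t [ 0.0883 -0.069   0.1944] w [0. 0. 0.] rows>= 3.6
```

Call:
move_arm:
  deltas:
    - {"tx": 0.063, "ty": -0.049, "tz": 0.153}
    - {"tx": 0.063, "ty": -0.049, "tz": 0.153}
    - {"tx": 0.063, "ty": -0.049, "tz": 0.153}
    - {"tx": 0.063, "ty": -0.049, "tz": 0.153}

```text
invalid input
```

```bash
python3 -c "
from h import *
print(ctrl.observe()['joints'].round(1))
plan((400,-140,140),ori(52,60))"
```

```text
[ 82.4  23.3 -13.   87.3 -32.2  95.4  35.7]
t [ 0.1519 -0.118   0.3468] w [0.0003 0.0843 0.0004] rows>= 6.3
```

Call:
move_arm:
  deltas:
    - {"tx": 0.063, "ty": -0.049, "tz": 0.153, "wx": 0, "wy": 0, "wz": 0, "claw": -0.1}
    - {"tx": 0.063, "ty": -0.049, "tz": 0.153, "wx": 0, "wy": 0, "wz": 0, "claw": -0.1}
    - {"tx": 0.063, "ty": -0.049, "tz": 0.153, "wx": 0, "wy": 0, "wz": 0, "claw": -0.1}
    - {"tx": 0.063, "ty": -0.049, "tz": 0.153, "wx": 0, "wy": 0, "wz": 0, "claw": -0.1}

```text
time_s: 1.5
tcp_pos: [345.7, -294.2, 199.0]
ee_rot: [-179.9, -44.9, 52.3]
contact_force: [-0.1, -0.6, 1.1]
grip_width: 0.552
grasp_force: 0.0
```

```bash
python3 -c "
from h import *
print(ctrl.observe()['joints'].round(1))
plan((400,-140,140),ori(52,60))
plan((400,-140,140),ori(52,50))"
```

```text
[ 78.9  14.3 -17.3 106.1 -36.4  83.1  35.7]
t [ 0.0852 -0.064   0.1894] w [-0.0017  0.0836  0.001 ] rows>= 3.5
t [ 0.0852 -0.064   0.1894] w [-0.0016  0.0281  0.0011] rows>= 3.5
```

Call:
move_arm:
  deltas:
    - {"tx": 0.085, "ty": -0.064, "tz": 0.189, "wx": 0, "wy": 0.056, "wz": 0, "claw": -0.1}
    - {"tx": 0.085, "ty": -0.064, "tz": 0.189, "wx": 0, "wy": 0.056, "wz": 0, "claw": -0.1}
    - {"tx": 0.085, "ty": -0.064, "tz": 0.189, "wx": 0, "wy": 0.056, "wz": 0, "claw": -0.1}
    - {"tx": 0.085, "ty": -0.064, "tz": 0.189, "wx": 0, "wy": 0.056, "wz": 0, "claw": -0.1}
    - {"tx": 0.085, "ty": -0.064, "tz": 0.189, "wx": 0, "wy": 0.056, "wz": 0, "claw": -0.1}

```text
time_s: 2.0
tcp_pos: [399.7, -143.0, 140.2]
ee_rot: [180.0, -55.0, 52.3]
contact_force: [-0.5, -0.2, -0.1]
grip_width: 0.547
grasp_force: 0.0
```

```bash
python3 -c "
from h import *
s=ctrl.observe();print(s['joints'].round(1),s['tcp_pos'],s['ee_rot'])
plan((428,-98,110),ori(52,55))"
```

```text
[ 75.5  13.6 -24.  123.3 -50.9  71.2  43. ] [ 399.65938203 -143.00610952  140.24879972] [179.99080835 -54.98205807  52.26681697]
t [ 0.007  -0.0064  0.0759] w [-0.0012  0.0001  0.0009] rows>= 1.2
```

```bash
python3 -c "
from h import *
plan((432.5,-92,105),ori(52,55))
plan((432.5,-92,38),ori(52,55))"
```

```text
t [ 0.0073 -0.0066  0.0872] w [-0.0012  0.0001  0.0009] rows>= 1.4
t [-0.0613 -0.0066  0.1352] w [-0.0012  0.0001  0.0009] rows>= 2.4
```

Call:
move_arm:
  deltas:
    - {"tx": 0.007, "ty": -0.0066, "tz": 0.087, "wx": 0, "wy": 0, "wz": 0, "claw": -0.1}
    - {"tx": 0.007, "ty": -0.0066, "tz": 0.087, "wx": 0, "wy": 0, "wz": 0, "claw": -0.1}
    - {"tx": 0.007, "ty": -0.0066, "tz": 0.087, "wx": 0, "wy": 0, "wz": 0, "claw": -0.1}
    - {"tx": -0.02, "ty": -0.0066, "tz": 0.106, "wx": 0, "wy": 0, "wz": 0, "claw": -0.1}
    - {"tx": -0.04, "ty": -0.0066, "tz": 0.12, "wx": 0, "wy": 0, "wz": 0, "claw": -0.1}
    - {"tx": -0.061, "ty": -0.0066, "tz": 0.135, "wx": 0, "wy": 0, "wz": 0, "claw": -0.1}
    - {"tx": -0.061, "ty": -0.0066, "tz": 0.135, "wx": 0, "wy": 0, "wz": 0, "claw": -0.1}
    - {"tx": -0.061, "ty": -0.0066, "tz": 0.135, "wx": 0, "wy": 0, "wz": 0, "claw": -0.1}

```text
time_s: 2.8
tcp_pos: [433.2, -96.9, 39.5]
ee_rot: [179.8, -55.0, 52.1]
contact_force: [0.1, -0.4, 0.7]
grip_width: 0.547
grasp_force: 0.0
```

```bash
python3 -c "
from h import *
s=ctrl.observe();print(s['joints'].round(1),s['tcp_pos'],s['ee_rot'],s['contact_force'])
p,d=snap('top');a=cv2.resize(p[280:370,308:438],None,fx=3,fy=3)
q,d=snap('scene');b=cv2.resize(q[215:305,340:470],None,fx=3,fy=3)
cv2.imwrite('pics/c2.png',np.hstack([a,b]))"
```

```text
[ 70.7  25.5 -26.9 127.1 -56.3  55.3  51.3] [433.22548179 -96.94419417  39.4868721 ] [179.824596   -55.03144087  52.05943501] [ 0.07126155 -0.42011833  0.68261329]
```

View pics/c2.png

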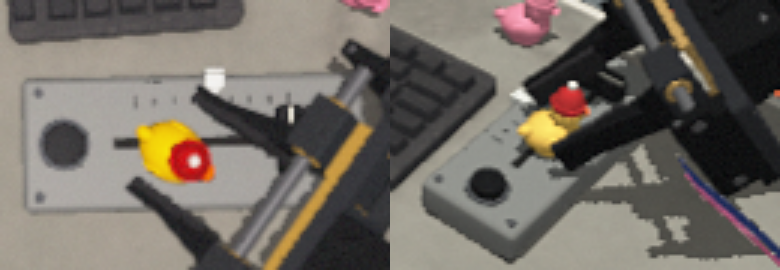

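The top half shows the fingers straddling the duck, with tips at about (133,185) and (200,95) and the duck at (170,150). They are about 5 mm short, and the clip at (213,80) is clear. I nudge forward and close.

Call:
move_arm:
  deltas:
    - {"tx": 0.0028, "ty": -0.0038, "tz": 0.004, "wx": 0, "wy": 0, "wz": 0, "claw": -0.1}
    - {"tx": 0.0028, "ty": -0.0038, "tz": 0.004, "wx": 0, "wy": 0, "wz": 0, "claw": -0.1}
    - {"tx": 0.0028, "ty": -0.0038, "tz": 0.004, "wx": 0, "wy": 0, "wz": 0, "claw": 0.6}
    - {"tx": 0.0028, "ty": -0.0038, "tz": 0.004, "wx": 0, "wy": 0, "wz": 0, "claw": 0.6}
    - {"tx": 0.0028, "ty": -0.0038, "tz": 0.004, "wx": 0, "wy": 0, "wz": 0, "claw": 0.6}
    - {"tx": 0.0028, "ty": -0.0038, "tz": 0.004, "wx": 0, "wy": 0, "wz": 0, "claw": 0.6}
    - {"tx": 0.0028, "ty": -0.0038, "tz": 0.004, "wx": 0, "wy": 0, "wz": 0, "claw": 0.6}
    - {"tx": 0.0028, "ty": -0.0038, "tz": 0.004, "wx": 0, "wy": 0, "wz": 0, "claw": 0.6}
  squeeze: 8

```text
time_s: 3.7
tcp_pos: [432.9, -90.6, 38.7]
ee_rot: [179.9, -55.0, 52.1]
contact_force: [-0.2, 0.0, 0.3]
grip_width: 0.331
grasp_force: 8.0
```

Call:
move_arm:
  deltas:
    - {"tx": 0.02, "ty": 0, "tz": -0.0144, "wx": 0, "wy": 0, "wz": 0, "claw": 0.6}
    - {"tx": 0.0512, "ty": 0, "tz": -0.036, "wx": 0, "wy": 0, "wz": 0, "claw": 0.6}
    - {"tx": 0.0512, "ty": 0, "tz": -0.036, "wx": 0, "wy": 0, "wz": 0, "claw": 0.6}
    - {"tx": 0.0512, "ty": 0, "tz": -0.036, "wx": 0, "wy": 0, "wz": 0, "claw": 0.6}

```text
time_s: 4.1
tcp_pos: [432.8, -90.9, 88.6]
ee_rot: [179.8, -55.0, 52.2]
contact_force: [-0.3, 0.6, -1.1]
grip_width: 0.325
grasp_force: 8.0
```

```bash
python3 -c "
from h import *
s=ctrl.observe();print(s['joints'].round(1),s['tcp_pos'],s['ee_rot'],s['grip_width'])
print(ray('scene',[(437,270),(524,388),(375,318),(400,393)],[0]*4).round())
print(ray('top',[(296,362),(243,430),(463,300),(472,450),(277,443)],[0]*5).round())
plan((325,-190,90),ori(52,55))
plan((325,-190,14),ori(52,55),((325,-190,90),ori(52,55)))
"
```

```text
[ 71.2  18.  -27.9 127.6 -56.4  60.1  46.2] [432.78532709 -90.94349858  88.64737443] [179.75821526 -54.9705324   52.19145287] 0.3252990540542481
[[ 369. -161.    0.]
 [ 144.  -30.    0.]
 [ 389.   11.    0.]
 [ 278.  100.    0.]]
[[ 382.   13.    0.]
 [ 280.   99.    0.]
 [ 472. -261.    0.]
 [ 240. -257.    0.]
 [ 259.   45.    0.]]
t [-0.1022 -0.0299 -0.1488] w [0.0005 0.0002 0.0006] rows>= 2.9
t [-0.0778 -0.      0.0545] w [0. 0. 0.] rows>= 1.5
```

```bash
python3 -c "
from h import *
z=np.load('pics/scene.npz');d=z['d']
for (u,v) in [(440,274),(455,290),(472,307),(490,330),(510,362),(523,387),(475,365)]:
    k=d[v-3:v+4,u-3:u+4];k=k[k>0];print((u,v),world('scene',[(u,v)],[k.min()]).round(),world('scene',[(u,v)],[np.median(k)]).round())
z=np.load('pics/top.npz');d=z['d']
for (u,v) in [(275,445),(262,460),(250,476),(290,475)]:
    k=d[v-3:v+3,u-3:u+4];k=k[k>0];print((u,v),world('top',[(u,v)],[k.min()]).round())
"
```

```text
(440, 274) [[280.  50. 213.]] [[332. -84.  74.]]
(455, 290) [[249.  74. 225.]] [[254.  57. 208.]]
(472, 307) [[222.  85. 226.]] [[ 275. -118.    4.]]
(490, 330) [[194.  92. 216.]] [[196.  85. 207.]]
(510, 362) [[162. 105. 201.]] [[163.  98. 193.]]
(523, 387) [[140. 117. 193.]] [[145. -28.   3.]]
(475, 365) [[208.  28.  61.]] [[209.  26.  59.]]
(275, 445) [[290.  28. 204.]]
(262, 460) [[275.  43. 213.]]
(250, 476) [[260.  56. 223.]]
(290, 475) [[225.  21.  63.]]
```

Those wires hang at about z = 200 with y > 28, out of the way. I place the duck at about (320,-197).

Call:
move_arm:
  deltas:
    - {"tx": -0.102, "ty": -0.03, "tz": -0.149, "wx": 0, "wy": 0, "wz": 0, "claw": 0.6}
    - {"tx": -0.102, "ty": -0.03, "tz": -0.149, "wx": 0, "wy": 0, "wz": 0, "claw": 0.6}
    - {"tx": -0.102, "ty": -0.03, "tz": -0.149, "wx": 0, "wy": 0, "wz": 0, "claw": 0.6}
    - {"tx": -0.102, "ty": -0.03, "tz": -0.149, "wx": 0, "wy": 0, "wz": 0, "claw": 0.6}
    - {"tx": -0.142, "ty": -0.03, "tz": -0.121, "wx": 0, "wy": 0, "wz": 0, "claw": 0.6}
    - {"tx": -0.162, "ty": -0.03, "tz": -0.107, "wx": 0, "wy": 0, "wz": 0, "claw": 0.6}
    - {"tx": -0.162, "ty": -0.03, "tz": -0.107, "wx": 0, "wy": 0, "wz": 0, "claw": 0.6}
    - {"tx": -0.162, "ty": -0.03, "tz": -0.107, "wx": 0, "wy": 0, "wz": 0, "claw": 0.6}

```text
time_s: 4.9
tcp_pos: [325.0, -189.0, 31.6]
ee_rot: [-180.0, -55.1, 52.0]
contact_force: [-0.4, -0.8, 0.0]
grip_width: 0.326
grasp_force: 8.0
```

```bash
python3 -c "
from h import *
s=ctrl.observe();print(s['joints'].round(1),s['tcp_pos'],s['ee_rot'],s['grip_width'],s['contact_force'])"
```

```text
[ 81.   27.6 -17.8 123.4 -44.2  67.   56.9] [ 325.04794222 -189.02955      31.5774614 ] [-179.96498996  -55.12804446   51.98563193] 0.3261439569343235 [-0.44591345 -0.83788449  0.01136268]
```

Call:
move_arm:
  deltas:
    - {"tx": -0.0143, "ty": 0, "tz": 0.01, "wx": 0, "wy": 0, "wz": 0, "claw": 0.6}
    - {"tx": -0.0172, "ty": 0, "tz": 0.012, "wx": 0, "wy": 0, "wz": 0, "claw": 0.6}
    - {"tx": -0.0189, "ty": 0, "tz": 0.0132, "wx": 0, "wy": 0, "wz": 0, "claw": 0.6}
    - {"tx": -0.0189, "ty": 0, "tz": 0.0132, "wx": 0, "wy": 0, "wz": 0, "claw": 0.6}
    - {"tx": -0.0189, "ty": 0, "tz": 0.0132, "wx": 0, "wy": 0, "wz": 0, "claw": 0.6}

```text
time_s: 5.4
tcp_pos: [325.1, -189.9, 13.5]
ee_rot: [179.8, -55.0, 52.1]
contact_force: [0.0, -2.0, -0.8]
grip_width: 0.326
grasp_force: 8.0
```

Call:
move_arm:
  deltas:
    - {"tx": -0.0008, "ty": 0, "tz": 0.0006, "wx": 0, "wy": 0, "wz": 0, "claw": 0.6}
    - {"tx": -0.0008, "ty": 0, "tz": 0.0006, "wx": 0, "wy": 0, "wz": 0, "claw": 0.3}
    - {"tx": -0.0008, "ty": 0, "tz": 0.0006, "wx": 0, "wy": 0, "wz": 0, "claw": 0.1}
    - {"tx": -0.0008, "ty": 0, "tz": 0.0006, "wx": 0, "wy": 0, "wz": 0, "claw": -0.2}
    - {"tx": -0.0008, "ty": 0, "tz": 0.0006, "wx": 0, "wy": 0, "wz": 0, "claw": -0.2}
    - {"tx": -0.0008, "ty": 0, "tz": -0.03, "wx": 0, "wy": 0, "wz": 0, "claw": -0.2}
    - {"tx": -0.0008, "ty": 0, "tz": -0.08, "wx": 0, "wy": 0, "wz": 0, "claw": -0.2}
    - {"tx": 0.03, "ty": 0, "tz": -0.12, "wx": 0, "wy": 0, "wz": 0, "claw": -0.2}
    - {"tx": 0.08, "ty": 0, "tz": -0.15, "wx": 0, "wy": 0, "wz": 0, "claw": 1}
    - {"tx": 0.08, "ty": 0, "tz": -0.15, "wx": 0, "wy": 0, "wz": 0, "claw": 1}
    - {"tx": 0.08, "ty": 0, "tz": -0.15, "wx": 0, "wy": 0, "wz": 0, "claw": 1}

```text
time_s: 6.5
tcp_pos: [286.9, -238.6, 134.6]
ee_rot: [179.7, -54.9, 52.2]
contact_force: [0.2, 0.8, -0.6]
grip_width: 0.41
grasp_force: 0.0
```

```bash
python3 -c "
from h import *
s=ctrl.observe();print(s['joints'].round(1),s['tcp_pos'],s['ee_rot'],s['grip_width'],s['contact_force'])
p,d=snap('top');a=cv2.resize(p[270:440,308:478],(390,390))
q,d=snap('scene');b=cv2.resize(q[215:345,340:470],(390,390))
cv2.imwrite('pics/c3.png',np.hstack([a,b]))"
```

```text
[ 84.8  18.  -14.9 117.6 -40.4  82.3  51. ] [ 286.89177468 -238.56236447  134.621308  ] [179.73360615 -54.92979616  52.2168559 ] 0.4101303403851485 [ 0.24314854  0.82714867 -0.57940193]
```

View pics/c3.png

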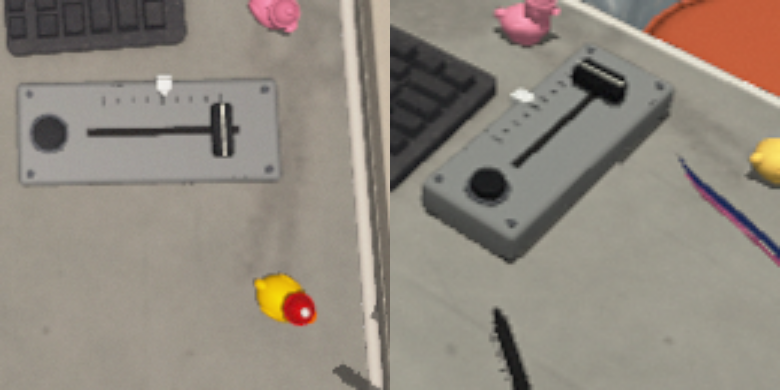

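The duck stands upright on the desk at (285,300) in the left part. The track, cap (222,130) and clip (164,85) are all unobstructed. Next I measure the line against the clip.

```bash
cat >> h.py <<'E'
def levels(p,show=1):
    g=cv2.cvtColor(p,cv2.COLOR_BGR2GRAY).astype(float)
    # clip: white blob at deck edge
    R=g[300:315,370:390]; w=np.clip(R-195,0,None); v,u=np.mgrid[300:315,370:390]
    P=ray('top',np.c_[u[w>0],v[w>0]],np.full((w>0).sum(),29.5)); c=np.average(todim(P),axis=0,weights=w[w>0])
    print('clip y',c.round(2),'value',c[1]+50, 'tip x',todim(P)[:,0].min().round(1))
    # line: bright within the dark cap
    out=[]
    for row in range(317,337):
        x=g[row,345:420]; dk=np.where(x<60)[0]
        if len(dk)<3: continue
        wts=[]
        a,b=dk.min(),dk.max()
        if b-a>14: # track dark too: use last run
            a=b-9
        seg=x[a:b+1]; ww=np.clip(seg-90,0,None)
        if ww.sum()>0: out.append((345+a+(ww*np.arange(len(seg))).sum()/ww.sum(),row))
    q=todim(ray('top',out,np.full(len(out),44.)))
    q=q[abs(q[:,0])<15]
    print('line y',np.median(q[:,1]).round(2),q[:,1].std().round(2),len(q),'value',np.median(q[:,1])+50)
E
python3 -c "
from h import *
p=np.load('pics/top.npz')['p'];levels(p)
g=cv2.cvtColor(p,cv2.COLOR_BGR2GRAY);print(g[301:314,372:388]);print(g[322:334:3,396:416])"
```

```text
clip y [ 31.75 -11.58] value 38.42192693100556 tip x 26.1
line y -48.61 0.27 19 value 1.3875587584679252
[[154 151 150 152 150 147 145 145 145 143 149 149 150 148 149 150]
 [155 152 151 150 158 168 169 167 164 165 160 151 148 149 149 150]
 [154 153 148 145 182 225 226 225 223 222 201 151 151 150 149 152]
 [143 144 140 123 153 206 203 205 205 195 177 144 138 139 142 142]
 [106 109 110 107 193 240 239 239 239 239 220 116 105 103 113 115]
 [131 134 134 123 191 238 237 236 236 235 219 138 137 139 140 139]
 [152 149 151 145 201 240 239 238 236 235 219 154 155 156 155 157]
 [156 156 155 153 199 238 238 236 235 233 212 154 154 153 155 155]
 [153 155 156 156 164 199 221 228 226 200 164 154 154 154 155 151]
 [157 155 155 156 137 126 199 235 224 164 155 153 153 153 156 157]
 [149 157 155 154 156 136 123 183 193 155 154 157 150 149 154 155]
 [127 155 156 155 157 140  98 114 154 154 155 154 136 125 154 155]
 [116 156 154 155 157 147 114 115 155 154 154 155 129 113 153 154]]
[[155 152 153 123  34  45  54  47 159 178  87  42  50 112 154 154 152 152
  152 152]
 [ 56  57  60  45  29  47  55  41 127 153 101  45  52  40  52  54 119 154
  155 154]
 [ 97 101 101  85  51  45  50  45 115 161 128  47  53  66 103 120 139 154
  153 152]
 [156 154 154 133  77  35  49  44  71 147 146  49  46  70 124 153 154 153
  154 155]]
```

```bash
python3 -c "
from h import *
plan((433,-200,140),ori(90,35))"
```

```text
t [0.0923 0.1152 0.1181] w [ 0.1501 -0.1073 -0.1499] rows>= 5.0
```

Call:
move_arm:
  deltas:
    - {"tx": 0.0923, "ty": 0.1152, "tz": 0.1181, "wx": 0.15, "wy": -0.1073, "wz": -0.15, "claw": 1}
    - {"tx": 0.0923, "ty": 0.1152, "tz": 0.1181, "wx": 0.15, "wy": -0.1073, "wz": -0.15, "claw": 1}
    - {"tx": 0.0923, "ty": 0.1152, "tz": 0.1181, "wx": 0.15, "wy": -0.1073, "wz": -0.15, "claw": 1}
    - {"tx": 0.0923, "ty": 0.1152, "tz": 0.1181, "wx": 0.15, "wy": -0.1073, "wz": -0.15, "claw": 1}
    - {"tx": 0.0923, "ty": 0.1152, "tz": 0.1181, "wx": 0.15, "wy": -0.1073, "wz": -0.15, "claw": 1}
    - {"tx": 0.0923, "ty": 0.1152, "tz": 0.1181, "wx": 0.15, "wy": -0.1073, "wz": -0.15, "claw": 1}
    - {"tx": 0.0923, "ty": 0.1152, "tz": 0.1181, "wx": 0.15, "wy": -0.1073, "wz": -0.15, "claw": 1}

```text
time_s: 7.3
tcp_pos: [432.8, -200.0, 139.6]
ee_rot: [-180.0, -35.1, 89.8]
contact_force: [-0.7, -1.0, -0.2]
grip_width: 0.003
grasp_force: 0.0
```

```bash
python3 -c "
from h import *
s=ctrl.observe();print(s['joints'].round(1),s['tcp_pos'],s['ee_rot'],s['grip_width'],s['contact_force'])
plan((433,-192,60),ori(90,35));plan((433,-192,35),ori(90,35),((433,-192,60),ori(90,35)))"
```

```text
[ 59.3  24.  -25.5  97.4 -18.7  81.8  39.9] [ 432.79975978 -200.02583673  139.57550026] [-179.97861079  -35.13084962   89.82482668] 0.002715995640630255 [-0.71819769 -0.96971271 -0.20915734]
t [-0.049   0.0003  0.0871] w [ 0.0004 -0.0007 -0.0008] rows>= 1.6
t [-0.0179 -0.      0.0256] w [0. 0. 0.] rows>= 0.5
```

Call:
move_arm:
  deltas:
    - {"tx": -0.049, "ty": 0, "tz": 0.087, "wx": 0, "wy": -0.0007, "wz": 0, "claw": 1}
    - {"tx": -0.049, "ty": 0, "tz": 0.087, "wx": 0, "wy": -0.0007, "wz": 0, "claw": 1}
    - {"tx": -0.06, "ty": 0, "tz": 0.103, "wx": 0, "wy": -0.0007, "wz": 0, "claw": 1}
    - {"tx": -0.067, "ty": 0, "tz": 0.1127, "wx": 0, "wy": -0.0007, "wz": 0, "claw": 1}
    - {"tx": -0.067, "ty": 0, "tz": 0.1127, "wx": 0, "wy": -0.0007, "wz": 0, "claw": 1}
    - {"tx": -0.067, "ty": 0, "tz": 0.1127, "wx": 0, "wy": -0.0007, "wz": 0, "claw": 1}

```text
time_s: 7.9
tcp_pos: [433.7, -193.7, 37.0]
ee_rot: [179.9, -34.8, 90.0]
contact_force: [-0.4, -0.4, 0.0]
grip_width: 0.01
grasp_force: 0.0
```

```bash
python3 -c "
from h import *
s=ctrl.observe();print(s['joints'].round(1),s['tcp_pos'],s['ee_rot'],s['contact_force'])
p,d=snap('top');a=cv2.resize(p[280:370,308:438],None,fx=3,fy=3)
q,d=snap('scene');b=cv2.resize(q[215:305,340:470],None,fx=3,fy=3)
cv2.imwrite('pics/c4.png',np.hstack([a,b]))"
```

```text
[ 58.   31.4 -24.8 101.4 -16.6  70.9  42.6] [ 433.6793407  -193.68127076   37.00187241] [179.87707912 -34.78790348  89.96810557] [-0.39961958 -0.40294118  0.00280957]
```

View pics/c4.png

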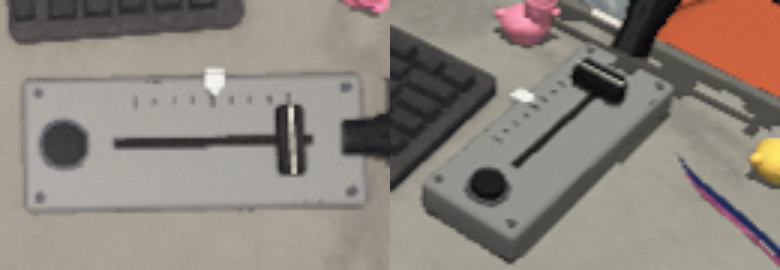

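The shut fingertip is at (343,135), well behind the cap at (291,140) and in line with it. I lower 3 mm and push most of the way.

Call:
move_arm:
  deltas:
    - {"tx": -0.0022, "ty": 0, "tz": 0.0031, "wx": 0, "wy": 0, "wz": 0, "claw": 1}
    - {"tx": 0.008, "ty": 0, "tz": 0.0103, "wx": 0, "wy": 0, "wz": 0, "claw": 1}
    - {"tx": 0.0183, "ty": 0, "tz": 0.0175, "wx": 0, "wy": 0, "wz": 0, "claw": 1}
    - {"tx": 0.0234, "ty": 0, "tz": 0.021, "wx": 0, "wy": 0, "wz": 0, "claw": 1}
    - {"tx": 0.0285, "ty": 0, "tz": 0.0246, "wx": 0, "wy": 0, "wz": 0, "claw": 1}
    - {"tx": 0.0336, "ty": 0, "tz": 0.0282, "wx": 0, "wy": 0, "wz": 0, "claw": 1}
    - {"tx": 0.0387, "ty": 0, "tz": 0.0318, "wx": 0, "wy": 0, "wz": 0, "claw": 1}
    - {"tx": 0.0439, "ty": 0, "tz": 0.0354, "wx": 0, "wy": 0, "wz": 0, "claw": 1}
    - {"tx": 0.0491, "ty": 0, "tz": 0.0389, "wx": 0, "wy": 0, "wz": 0, "claw": 1}
    - {"tx": 0.0491, "ty": 0, "tz": 0.0389, "wx": 0, "wy": 0, "wz": 0, "claw": 1}
    - {"tx": 0.0491, "ty": 0, "tz": 0.0389, "wx": 0, "wy": 0, "wz": 0, "claw": 1}

```text
time_s: 9.1
tcp_pos: [433.0, -142.4, 33.0]
ee_rot: [180.0, -34.9, 90.0]
contact_force: [-0.1, -0.1, -0.1]
grip_width: 0.005
grasp_force: 0.0
```

```bash
python3 -c "
from h import *
s=ctrl.observe();print(s['joints'].round(1),s['tcp_pos'],s['ee_rot'],s['contact_force'])
p,d=snap('top');a=cv2.resize(p[295:345,350:415],None,fx=6,fy=6,interpolation=cv2.INTER_CUBIC)
q,d=snap('scene');b=cv2.resize(q[225:275,380:445],None,fx=6,fy=6,interpolation=cv2.INTER_CUBIC)
cv2.imwrite('pics/c5.png',np.hstack([a,b]))
g=cv2.cvtColor(p,cv2.COLOR_BGR2GRAY);print(g[315:337:3,370:400])"
```

```text
[ 56.2  28.9 -26.8 106.4 -18.5  67.1  40.6] [ 432.97512678 -142.37334013   32.97386589] [179.98865329 -34.85807172  90.03570468] [-0.05447496 -0.05747577 -0.05021457]
[[165 163 165 165 163 164 167 159 126  81  89  79  68  90  86  53  87 139
  165 163 164 164 162 163 163 164 163 167 163 162]
 [164 165 166 166 166 167 165 165 138  41  49  46  82 177 192  52  49  58
  119 164 165 163 165 164 165 164 163 164 163 163]
 [167 166 165 167 167 166 165 167 138  32  38  43  51 164 190  45  48  49
   83 107  87  74  50  52  46  40  34  38  24  33]
 [168 166 168 164 165 167 166 168 137  39  41  53  44 210 231  45  44  52
   49  53  41  42  43  43  45  41  46  45  50  42]
 [ 52  47  47  47  48  46  47  45  41  26  48  55  45 202 225  48  46  48
   32  34  42  40  45  47  41  44  46  40  42  40]
 [169 165 169 168 166 164 164 166 137  43  45  60  52 171 202  92  46  57
   64  68  42  41  41  38  38  43  41  37  38  38]
 [167 168 167 169 164 165 168 165 142  78  46  60  49 140 165  93  50  59
   68  96 106 104 105 102 105 105 107 109 105 104]
 [167 170 168 167 169 166 166 168 158 114  41  52  46 125 181 142  47  45
   95 149 169 165 167 165 165 165 167 167 164 165]]
```

View pics/c5.png

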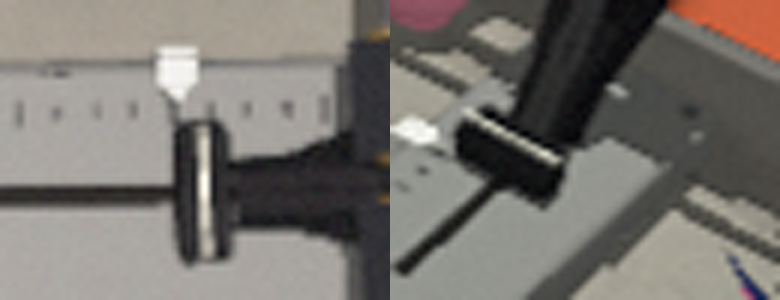

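The cap has moved to (203,190) in the left part. Its line is still about 25 crop px (4 px) short of the clip point at (178,98).

```bash
cat >> h.py <<'E'
def lines(p,c0,c1):
    g=cv2.cvtColor(p,cv2.COLOR_BGR2GRAY).astype(float);o=[]
    for r in range(318,337):
        w=np.clip(g[r,c0:c1]-75,0,None); o.append((c0+(w*np.arange(c1-c0)).sum()/w.sum(),r))
    P=ray('top',o,np.full(len(o),44.)); k=np.polyfit(P[:,0],P[:,1],1)
    print('line: slope deg',np.degrees(k[0]),'y at x433',np.polyval(k,433),'y at x457',np.polyval(k,457))
    w=np.clip(g[302:311,375:384]-165,0,None); v,u=np.mgrid[302:311,375:384]; cu=(w*u).sum()/w.sum()
    T=ray('top',[(cu,307),(378.8,311.5)],[29.5,29.5]); print('clip',cu,T.round(2))
E
python3 -c "
from h import *
p=np.load('pics/top.npz')['p'];lines(p,381,387)
c,xd,yd,B=dimmer();print(np.degrees(np.arctan2(-yd[0],yd[1])))"
```

```text
line: slope deg -1.3933202105951898 y at x433 -125.55462547355683 y at x457 -126.13825807858403
clip 379.1003717472119 [[ 463.45 -121.4    29.5 ]
 [ 456.45 -120.57   29.5 ]]
-0.48584157246344895
```

Call:
move_arm:
  deltas:
    - {"tx": 0.0023, "ty": 0, "tz": 0.0016, "wx": 0, "wy": 0, "wz": 0, "claw": 1}
    - {"tx": 0.0044, "ty": 0, "tz": 0.0031, "wx": 0, "wy": 0, "wz": 0, "claw": 1}
    - {"tx": 0.0044, "ty": 0, "tz": 0.0031, "wx": 0, "wy": 0, "wz": 0, "claw": 1}
    - {"tx": 0.0044, "ty": 0, "tz": 0.0031, "wx": 0, "wy": 0, "wz": 0, "claw": 1}
    - {"tx": 0.0044, "ty": 0, "tz": 0.0031, "wx": 0, "wy": 0, "wz": 0, "claw": 1}

```text
time_s: 9.7
tcp_pos: [433.3, -138.6, 33.0]
ee_rot: [179.9, -34.8, 90.0]
contact_force: [-0.6, -0.0, -0.4]
grip_width: 0.004
grasp_force: 0.5
```

```bash
python3 -c "
from h import *
s=ctrl.observe();print(s['tcp_pos'],s['contact_force'])
p,d=snap('top');q,e=snap('scene')
g=cv2.cvtColor(p,cv2.COLOR_BGR2GRAY);print(g[318:337:3,374:390])
lines(p,378,384)
a=cv2.resize(p[295:345,350:415],None,fx=6,fy=6,interpolation=cv2.INTER_CUBIC)
b=cv2.resize(q[225:275,380:445],None,fx=6,fy=6,interpolation=cv2.INTER_CUBIC)
cv2.imwrite('pics/c6.png',np.hstack([a,b]))"
```

```text
[ 433.25279921 -138.57111237   32.96147496] [-0.56761696 -0.04921042 -0.43026137]
[[168 167 137  37  52  43  84 138 134  51  54  69 129 166 163 165]
 [165 164 137  35  51  50  82 177 190  50  51  69  85  86  84  76]
 [167 165 138  49  42  49  53 167 189  53  43  46  43  44  38  42]
 [ 48  46  40  30  41  48  43 209 231  43  42  48  36  41  45  47]
 [167 168 144  78  46  54  46 204 226  49  50  49  43  52  40  39]
 [166 165 143  77  44  54  53 164 198  95  52  53  73 105 109 107]
 [171 167 147  86  45  58  55 138 163  82  40  45 102 153 166 165]]
line: slope deg -2.178939163742812 y at x433 -122.35670207417517 y at x457 -123.2694139767663
clip 379.1003417210314 [[ 463.45 -121.4    29.5 ]
 [ 456.45 -120.57   29.5 ]]
```

View pics/c6.png

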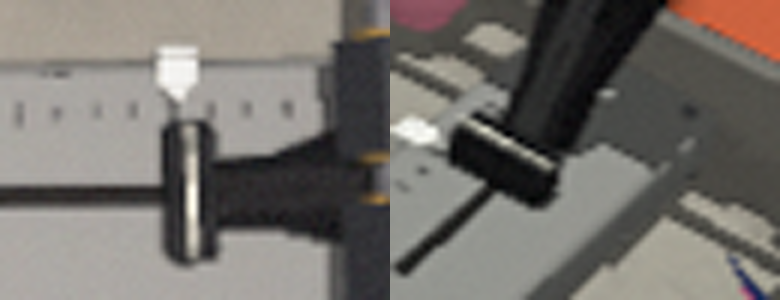

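The line is at (190,190) and the clip point at (180,100) in the left part. Allowing for parallax, about 1.1 mm remains.

Call:
move_arm:
  deltas:
    - {"tx": 0.0012, "ty": 0, "tz": 0.0008, "wx": 0, "wy": 0, "wz": 0, "claw": 1}
    - {"tx": 0.0012, "ty": 0, "tz": 0.0008, "wx": 0, "wy": 0, "wz": 0, "claw": 1}
    - {"tx": 0.0012, "ty": 0, "tz": 0.0008, "wx": 0, "wy": 0, "wz": 0, "claw": 1}
    - {"tx": 0.0012, "ty": 0, "tz": 0.0008, "wx": 0, "wy": 0, "wz": 0, "claw": 1}
    - {"tx": -0.02, "ty": 0, "tz": -0.014, "wx": 0, "wy": 0, "wz": 0, "claw": 1}
    - {"tx": -0.02, "ty": 0, "tz": -0.014, "wx": 0, "wy": 0, "wz": 0, "claw": 1}
    - {"tx": -0.02, "ty": 0, "tz": -0.014, "wx": 0, "wy": 0, "wz": 0, "claw": 1}

```text
time_s: 10.5
tcp_pos: [433.5, -157.8, 33.1]
ee_rot: [179.9, -34.8, 90.0]
contact_force: [0.9, 0.7, -1.1]
grip_width: 0.006
grasp_force: 0.0
```

```bash
python3 -c "
from h import *
s=ctrl.observe();print(s['tcp_pos'],s['contact_force'])
p,d=snap('top');q,e=snap('scene')
g=cv2.cvtColor(p,cv2.COLOR_BGR2GRAY);print(g[314:340:2,374:390])
lines(p,377,384)
h=cv2.cvtColor(q,cv2.COLOR_BGR2GRAY);print(h[238:256,378:412])
"
```

```text
[ 433.52372976 -157.79745116   33.09891635] [ 0.94026251  0.68369492 -1.07818886]
[[165 165 166 155 111 113 152 152 147 150 141 133 164 164 164 164]
 [165 148  97  38  43  53 176 209  43  41  66 123 163 167 162 164]
 [165 137  36  45  47  48 207 233  47  44  60 123 164 164 164 163]
 [167 139  48  41  53  43 201 227  48  45  49 117 164 165 164 164]
 [167 144  76  46  55  49 168 194  49  50  55 113 166 166 165 165]
 [166 146  77  44  54  50 166 202  92  54  54 106 149 146 147 149]
 [ 41  44  34  48  52  56 162 196  92  49  57  41  47  48  49  46]
 [ 55  53  42  42  58  45 127 164 112  50  58  64  92 103 104 101]
 [165 154 107  44  55  47 128 179 145  56  57  92 146 167 169 167]
 [170 155 106  39  52  47 129 181 145  47  54  72 133 166 169 163]
 [168 167 135  39  50  49  92 154 145  45  51  74 131 165 168 168]
 [167 168 134  36  45  55  89 184 194  50  47  79 138 166 167 168]
 [169 167 153 115  83  52  45 110 132 103 114 144 168 168 168 164]]
line: slope deg 0.179880680445595 y at x433 -121.2733311047064 y at x457 -121.19798286147831
clip 379.104705515737 [[ 463.45 -121.4    29.5 ]
 [ 4
[... 1862 characters left out ...]
 137 139 149 148 149 150 149 148 142 129  85  12  17  18  16  19  20
   19  22  19  18  32  89 120 161 152  60   7  89 142 152 149 151]
 [140 143 149 149 149 148 138 136 150 151 152 118  38  17  15  10  18  19
   21  25  24  19  20  18  46  81 112 163 144  44 114 151 149 148]
 [146 148 149 150 147 149 125  88 122 150 153 122  63  62  43  21  14  17
   19  18  18  22  22  26  19  21  44  87  78  29 113 152 148 148]
 [150 149 149 148 150 150 147 138 144 149 150 146 142 116  65  61  44  23
   18  17  22  17  24  22  23  20  27  26  22  28 114 152 147 148]
 [147 148 137 123 135 150 148 150 149 149 148 149 151 148 143 117  69  54
   21  18  17  14  18  23  20  20  23  25  13  51 123 152 149 147]]
```

The line is now level with the clip to about 0.2 mm in the top view, and the cap has stayed put with the finger backed off. I rise and go for the button.

```bash
python3 -c "
from h import *
s=ctrl.observe();print(s['joints'].round(1))
plan((433.5,-165,140),ori(90,35))
plan((437,-40,130),ori(52,50))
levels"
```

```text
[ 56.7  29.7 -26.2 105.  -17.9  68.1  41.2]
t [ 0.0683  0.0003 -0.1153] w [0.0001 0.0008 0.0003] rows>= 2.1
t [ 0.1893  0.0047 -0.0157] w [-0.1428  0.0809  0.1566] rows>= 4.8
```

Call:
move_arm:
  deltas:
    - {"tx": 0.068, "ty": 0, "tz": -0.115, "wx": 0, "wy": 0, "wz": 0, "claw": 1}
    - {"tx": 0.068, "ty": 0, "tz": -0.115, "wx": 0, "wy": 0, "wz": 0, "claw": 1}
    - {"tx": 0.068, "ty": 0, "tz": -0.115, "wx": 0, "wy": 0, "wz": 0, "claw": 1}
    - {"tx": 0.068, "ty": 0, "tz": -0.115, "wx": -0.14, "wy": 0.08, "wz": 0.155, "claw": 1}
    - {"tx": 0.068, "ty": 0, "tz": -0.115, "wx": -0.143, "wy": 0.081, "wz": 0.157, "claw": 1}
    - {"tx": 0.116, "ty": 0, "tz": -0.082, "wx": -0.143, "wy": 0.081, "wz": 0.157, "claw": 1}
    - {"tx": 0.116, "ty": 0, "tz": -0.082, "wx": -0.143, "wy": 0.081, "wz": 0.157, "claw": 1}
    - {"tx": 0.116, "ty": 0, "tz": -0.082, "wx": -0.143, "wy": 0.081, "wz": 0.157, "claw": 1}
    - {"tx": 0.116, "ty": 0, "tz": -0.082, "wx": -0.143, "wy": 0.081, "wz": 0.157, "claw": 1}

```text
time_s: 11.5
tcp_pos: [431.4, -118.4, 138.8]
ee_rot: [-179.7, -50.0, 51.5]
contact_force: [-0.8, -0.0, -0.3]
grip_width: 0.006
grasp_force: 0.0
```

```bash
python3 -c "
from h import *
s=ctrl.observe();print(s['joints'].round(1),s['tcp_pos'],s['ee_rot'])
plan((437.5,-36.5,100),ori(52,50))"
```

```text
[ 70.2  10.1 -26.3 123.8 -51.3  65.3  35.9] [ 431.41121053 -118.39387212  138.79589792] [-179.72751812  -49.97491813   51.48804372]
t [ 0.0174 -0.0573  0.0964] w [ 0.0007  0.0001 -0.0018] rows>= 1.8
```

Call:
move_arm:
  deltas:
    - {"tx": 0.0174, "ty": -0.0573, "tz": 0.0964, "wx": 0, "wy": 0, "wz": -0.0018, "claw": 1}
    - {"tx": 0.0174, "ty": -0.0573, "tz": 0.0964, "wx": 0, "wy": 0, "wz": -0.0018, "claw": 1}
    - {"tx": 0.0174, "ty": -0.0573, "tz": 0.0964, "wx": 0, "wy": 0, "wz": -0.0018, "claw": 1}
    - {"tx": 0.0174, "ty": -0.0573, "tz": 0.0964, "wx": 0, "wy": 0, "wz": -0.0018, "claw": 1}

```text
time_s: 11.9
tcp_pos: [439.5, -36.4, 101.2]
ee_rot: [179.5, -50.0, 52.7]
contact_force: [-0.3, 0.5, -0.1]
grip_width: 0.002
grasp_force: 0.0
```

```bash
python3 -c "
from h import *
s=ctrl.observe();print(s['joints'].round(1),s['tcp_pos'],s['ee_rot'],s['contact_force'])
plan((437.5,-36.5,48),ori(52,50));plan((437.5,-36.5,35.5),ori(52,50))"
```

```text
[ 66.    9.1 -31.5 131.8 -59.   55.8  39.1] [439.51545217 -36.40183518 101.20317038] [179.542125   -49.95611606  52.72597976] [-0.26127963  0.51138952 -0.10973506]
t [-0.052  -0.0023  0.0415] w [-0.0005  0.0002  0.0026] rows>= 1.1
t [-0.0639 -0.0023  0.0516] w [-0.0005  0.0002  0.0026] rows>= 1.3
```

Call:
move_arm:
  deltas:
    - {"tx": -0.052, "ty": -0.0023, "tz": 0.0415, "wx": 0, "wy": 0, "wz": 0, "claw": 1}
    - {"tx": -0.052, "ty": -0.0023, "tz": 0.0415, "wx": 0, "wy": 0, "wz": 0, "claw": 1}
    - {"tx": -0.052, "ty": -0.0023, "tz": 0.0415, "wx": 0, "wy": 0, "wz": 0, "claw": 1}
    - {"tx": -0.052, "ty": -0.0023, "tz": 0.0415, "wx": 0, "wy": 0, "wz": 0, "claw": 1}

```text
time_s: 12.3
tcp_pos: [438.2, -38.5, 49.5]
ee_rot: [179.4, -50.0, 52.5]
contact_force: [0.1, 0.6, 0.9]
grip_width: 0.008
grasp_force: 0.0
```

```bash
python3 -c "
from h import *
s=ctrl.observe();print(s['joints'].round(1),s['tcp_pos'],s['ee_rot'],s['contact_force'])
p,d=snap('top');a=cv2.resize(p[280:370,308:438],None,fx=3,fy=3)
q,d=snap('scene');b=cv2.resize(q[215:305,340:470],None,fx=3,fy=3)
cv2.imwrite('pics/c7.png',np.hstack([a,b]))"
```

```text
[ 65.7  17.  -31.2 132.7 -60.3  49.3  45.9] [438.1689007  -38.50251876  49.46257491] [179.41118645 -49.98749883  52.53458487] [0.05543571 0.61494922 0.87536464]
```

View pics/c7.png

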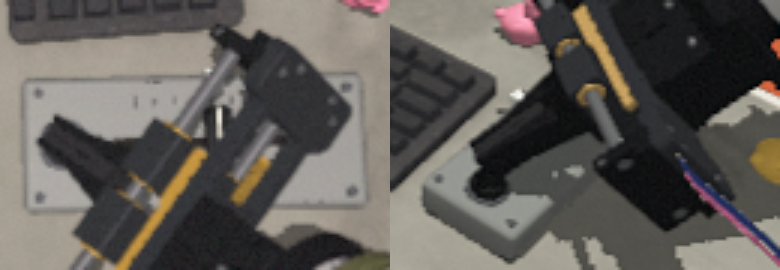

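The fingertip is over the button at (60,135), and the gripper body is above the cap and clip. I press in steps.

Call:
move_arm:
  deltas:
    - {"tx": -0.0048, "ty": 0, "tz": 0.004, "wx": 0, "wy": 0, "wz": 0, "claw": 1}
    - {"tx": -0.0086, "ty": 0, "tz": 0.0072, "wx": 0, "wy": 0, "wz": 0, "claw": 1}
    - {"tx": -0.0105, "ty": 0, "tz": 0.0088, "wx": 0, "wy": 0, "wz": 0, "claw": 1}
    - {"tx": -0.0105, "ty": 0, "tz": 0.0088, "wx": 0, "wy": 0, "wz": 0, "claw": 1}
    - {"tx": -0.0105, "ty": 0, "tz": 0.0088, "wx": 0, "wy": 0, "wz": 0, "claw": 1}

```text
time_s: 12.9
tcp_pos: [437.8, -38.4, 37.2]
ee_rot: [179.5, -50.0, 52.4]
contact_force: [1.2, -2.3, 6.6]
grip_width: 0.003
grasp_force: 2.9
```

Call:
move_arm:
  deltas:
    - {"tx": -0.001, "ty": 0, "tz": 0.0008, "wx": 0, "wy": 0, "wz": 0, "claw": 1}
    - {"tx": -0.001, "ty": 0, "tz": 0.0008, "wx": 0, "wy": 0, "wz": 0, "claw": 1}
    - {"tx": -0.001, "ty": 0, "tz": 0.0008, "wx": 0, "wy": 0, "wz": 0, "claw": 1}

```text
time_s: 13.2
tcp_pos: [438.0, -38.4, 36.6]
ee_rot: [179.5, -50.1, 52.4]
contact_force: [-3.4, -3.9, 12.6]
grip_width: 0.002
grasp_force: 6.3
```

Call:
move_arm:
  deltas:
    - {"tx": -0.0008, "ty": 0, "tz": 0.0007, "wx": 0, "wy": 0, "wz": 0, "claw": 1}
    - {"tx": -0.0008, "ty": 0, "tz": 0.0007, "wx": 0, "wy": 0, "wz": 0, "claw": 1}

```text
time_s: 13.4
tcp_pos: [438.1, -38.4, 36.2]
ee_rot: [179.5, -50.1, 52.4]
contact_force: [-5.9, -5.6, 20.5]
grip_width: 0.007
grasp_force: 9.9
```

Call:
move_arm:
  deltas:
    - {"tx": 0.01, "ty": 0, "tz": -0.008, "wx": 0, "wy": 0, "wz": 0, "claw": 1}
    - {"tx": 0.03, "ty": 0, "tz": -0.025, "wx": 0, "wy": 0, "wz": 0, "claw": 1}
    - {"tx": 0.08, "ty": 0, "tz": -0.067, "wx": 0, "wy": 0, "wz": 0, "claw": 1}
    - {"tx": 0.1, "ty": 0, "tz": -0.1, "wx": 0, "wy": 0, "wz": 0, "claw": 1}
    - {"tx": 0.1, "ty": 0, "tz": -0.2, "wx": 0, "wy": 0, "wz": 0, "claw": 1}
    - {"tx": 0.1, "ty": 0, "tz": -0.3, "wx": 0, "wy": 0, "wz": 0, "claw": 1}
    - {"tx": 0.1, "ty": 0, "tz": -0.3, "wx": 0, "wy": 0, "wz": 0, "claw": 1}
    - {"tx": 0.1, "ty": 0, "tz": -0.3, "wx": 0, "wy": 0, "wz": 0, "claw": 1}

```text
time_s: 14.2
tcp_pos: [353.9, -145.2, 253.0]
ee_rot: [179.3, -49.8, 52.4]
contact_force: [1.6, 0.9, -1.3]
grip_width: 0.004
grasp_force: 0.0
```

```bash
python3 -c "
from h import *
s=ctrl.observe();print(s['joints'].round(1),s['tcp_pos'],s['contact_force'])
p,d=snap('top');q,e=snap('scene');lines(p,377,384)
cv2.imwrite('pics/c8.png',np.hstack([cv2.resize(p[270:420,150:450],(780,390))]))
m=lambda n:world('top',[(329,328)],[np.median(np.load(n)['d'][326:331,327:332])]) if 0 else None
print('button z',world('top',[(329,328)],[np.median(d[326:331,327:332])]).round(1))"
```

```text
[ 77.3  -3.8 -20.5 121.  -48.   85.5  33.3] [ 353.90023143 -145.22539203  253.00474436] [ 1.56813588  0.91860809 -1.31044156]
line: slope deg 0.19957545960910242 y at x433 -121.2755411245392 y at x457 -121.19194315150656
clip 379.10729166666664 [[ 463.45 -121.41   29.5 ]
 [ 456.45 -120.57   29.5 ]]
button z [[433.1 -41.6  34.9]]
```

View pics/c8.png

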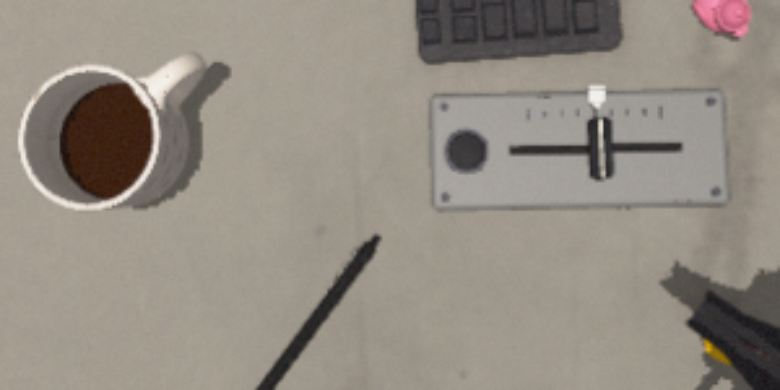

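The line at (600,148) is level with the clip point at (597,105) once parallax is allowed for. The button is up at 34.9 mm, the clip and mug have not moved, and the arm is touching nothing.

```bash
python3 -c "
from cell import ctrl
print(ctrl.finish_job())"
```

```text
the job is handed in; nothing more can be done
None
```

I handed the job in at about 14 s: the duck was stood on the bare desk, the fader line measured within about 0.3 mm of the clip point, and the power button was pressed to its stop and came back up, with the clip and mug not moved.

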